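Line up two bolt holes with a tapered drift and swap in the bolt

ROBOT

A 6-joint arm with a two-finger parallel gripper is mounted at the origin on a cart in front of the work surface, level with it; the furniture and walls round the work are solid. World frame = base frame: x ahead of the robot, y to its left, z up, the work surface at z = 0. Lengths are in m, angles in rad, forces in N, time in s.
With the tool pointing down it reaches from about 0.3 to 0.875 m from the base axis. Payload 6.4 kg.
Tool frame: the origin (TCP) lies between the finger pads; the fingertips stand 22 mm ahead of it and the grasp point (between the pads) lies 3 mm ahead of it; z points along the fingers, y is the line along which they close (so a half turn about z gives the same grasp; the last joint's range is limited). The gripper opens to 85 mm and grips with 20 to 120 N. Pads are 22 mm wide; open, the fingers measure 114 mm over their backs; the gripper's body (76 mm by 85 mm) begins 54 mm behind the grasp point. The pads swing forward as they close: fully open they stand 13 mm farther back than shut.
Start: joints at [0.933, 0.181, 1.607, -0, 1.354, -0.206], TCP at [0.241, 0.522, 0.253] pointing down, gripper open.
Joint ranges: [-2.99, 2.99], [-0.89, 2.07], [0.3, 2.58], [-1.14, 4.28], [0, 2.63], [-3.12, 3.12]. Speed limits (rad/s): [2.57, 2.57, 3.01, 3.14, 3.14, 3.14].

INTERFACE

Orientations are given as a unit quaternion [w, x, y, z].
In Python, from bench import ctrl, imaging, workorder gives the robot as it stands.
- The arm moves only by the shell command python3 -m pendant 'ROWS' [OPENING]. ROWS is JSON, a list of rows, each a list of 4 numbers: the shift along the tool's x, y, z in cm, then the turn about the tool's z in degrees. In form: [[dx, dy, dz, roll], ...]. A call has 1 to 12 rows; each row is the pose to reach, as a shift and turn from the pose commanded when the call began, along the tool's axes at that moment; what a row does not reach only later rows make up. A row lasts 1/12 s, in which the tool goes at most 41.7 mm and 7.16 degrees, less where a joint would pass 70% of its speed; a pose out of reach is approached as far as the arm can. A call with a gripper value outside its range is refused whole. OPENING is the opening, from 0 (shut) to 1 (fully open), set as the call begins (- or left out, the last holds). The fingers move at their own pace and stop on an object; the grip force is fixed at half the most. Time passes only in rows, so rows that repeat a pose let the fingers close. It gives the time, the measured TCP pose, the force, the opening and the grip force at its end, in the units of the state.
- ctrl.get_obs(): the state, without advancing time (a new reading comes with each control period).
- imaging.camera(name): name is "side" or "top"; returns the picture (480x640x3 uint8, red, green, blue); there is no depth.
- imaging.camera_info(name): a dict with "K" (3x3 intrinsics, pixels), "T" (4x4, takes a point from camera to world coordinates). Camera axes: x right, y up, looking along -z (the intrinsics and any distortion apply to the point x, -y, -z); pixel columns grow to the right and rows downward; lengths in m; the calibration is good to about 2 mm. A picture is of the moment at which its call begins. camera_info takes no time and is no camera call.
- workorder.hand_in(): hands the job in; it is judged then, once.
The state is a dict: "time_s": time; "q": joint angles; "dq": joint speeds; "joint_efforts": joint torques, N m; "eef_pos": TCP position; "eef_rot": TCP orientation; "wrist_force": force on the tool from outside, world axes, zero at the start; "torque": the same for the moment, N m; "opening": opening from 0.0 (shut) to 1.0 (fully open); "grasp_force": force on a finger pad.
Only numpy, scipy, OpenCV 4.12 (cv2) and the standard library are available. Lean on these libraries where they do the work, as an engineer would, in place of code of your own. Each camera call takes 0.05 s, during which the arm holds its last target. There are 200 camera calls.

TASK

On the green bench mount the bolt hole in the floating aluminium plate does not line up with the hole in the steel bush below it. Take the red-handled tapered drift from the wooden stand, work it gently down through both holes until its collar sits on the plate so that they come into line, then put the drift back upright, fully home in the stand, and fit the square-headed bolt through both holes until its flange lies flat on the plate. Do not force the drift or the bolt against the mount (no harder than about 25 N), and leave the two dental models and the jar where they are.

Things in the scene. Friction and masses are not known exactly. Their poses are not given: they have to be found in the camera images.
- bracket: Fixed green bench mount, 120 (x) x 104 (y) mm, 74 mm high, origin at the centre of its underside, z up. A floating aluminium plate, 114 x 66 x 8 mm (top 64 mm above the worktop), lies on it under two screws with washers at x = +42, y = -22 and +22 mm. 1 mm below the plate is a firmly held dark steel bush, 62 mm across, 10 mm thick; below its hole is free space down to the worktop.
- plate_hole (a point): Centre of the upper mouth of the 26 mm through hole in the floating plate, level with the plate's top; moves with the plate; z up. The plate slides level up to 12 mm in any direction, without turning; friction resists with 3 to 4 N and it stays where it is left.
- shelf_centre (a point): Fixed point of the mount, at the level of the plate's top, where the hole ought to be. The dark bush was fixed out of place: its 26 mm through hole is centred 8.7 mm from this point in an unknown direction, not measured, to be felt (or seen: a crescent of the bush shows through the plate's hole). At the start the plate's hole is within 1.2 mm of this point.
- stand: Fixed wooden block, 116 (x) x 60 (y) x 70 mm high, with two blind sockets in its top, 29 mm across and 65 mm deep, at x = -29 and +29 mm, y = 0. Origin at the centre of its underside, z up. Drift and bolt stand in the sockets, either one in either.
- drift: Tapered drift, upright. Origin at the centre of the underside of its collar, z towards the handle. Collar 38 mm across, 6 mm thick; above it a red handle 20 x 20 mm square (sides along x and y), from z = 6 to 62 mm, with a small black button to 65 mm. Below the collar a steel shank 24.5 mm across down to z = -26 mm, then a taper down to a 5 mm tip at z = -60 mm. Nominally 0.15 kg.
- bolt: Steel bolt, upright. Origin at the centre of the underside of its flange, z towards the head. Flange 40 mm across and 4 mm thick; above it a dark square head 26 x 26 mm (sides along x and y) from z = 4 to 34 mm. Below the flange a shank 23.4 mm across, tapered from z = -31 mm to a 16 mm tip at z = -40 mm. Nominally 0.15 kg.
- model_cream: Cream dental model, 58 x 62 x 32 mm, loose on the worktop; origin at the centre of its underside. Leave alone.
- model_pink: Pink dental model, 58 x 62 x 32 mm, loose on the worktop; origin at the centre of its underside. Leave alone.
- powder_jar: White jar with a blue lid, 60 mm across, 89 mm high, loose on the worktop; origin at the centre of its underside. Leave alone.

How it is judged:
By the outcome, as a careful person would: the job done as asked, in the order asked, and still so for the second after the job is handed in, with the robot touching nothing.
It also fails if it takes over 72 s, if anything falls off the work surface, if the arm or the gripper's body presses on something with over 40 N, if the wrist force passes 120 N, or if a joint passes its speed limit or range.

## Working session

There is one attempt and no reset: what is moved stays moved. The work goes in short steps, Python scripts to look and compute and a shell command to move; the robot and the scene stay as the last step left them, time stands still between calls to the robot, and variables do not carry over. Pictures are saved under pics/ and viewed, at most 10 in all, crops included, and the job is handed in when it is done.

```bash
ls; mkdir -p pics
python3 - <<'E'
from bench import ctrl, imaging
import cv2, numpy as np
np.set_printoptions(precision=4,suppress=True)
for n in("side","top"):
    im=imaging.camera(n); cv2.imwrite(f"pics/{n}0.png",im[:,:,::-1])
    i=imaging.camera_info(n); print(n,i)
o=ctrl.get_obs(); print(o)
E
```

```text
pics
side {'K': array([[554.3532,   0.    , 317.3222],
       [  0.    , 554.3532, 239.4582],
       [  0.    ,   0.    ,   1.    ]]), 'T': array([[ 0.9641,  0.1933, -0.1822,  0.4004],
       [-0.2649,  0.651 , -0.7113, -0.8467],
       [-0.0189,  0.734 ,  0.6789,  0.6662],
       [ 0.    ,  0.    ,  0.    ,  1.    ]])}
top {'K': array([[533.472 ,   0.    , 313.7691],
       [  0.    , 533.472 , 233.3603],
       [  0.    ,   0.    ,   1.    ]]), 'T': array([[-0.0218,  0.9974, -0.069 ,  0.4738],
       [-0.9996, -0.0206,  0.018 , -0.2374],
       [ 0.0165,  0.0693,  0.9975,  0.9115],
       [ 0.    ,  0.    ,  0.    ,  1.    ]])}
{'time_s': 0.1, 'q': array([ 0.9327,  0.1815,  1.6079, -0.    ,  1.3538, -0.2063]), 'dq': array([ 0.0007, -0.    , -0.0035, -0.0006,  0.001 ,  0.0014]), 'joint_efforts': array([  0.0008, -44.5879, -35.2237,  -0.0003,   0.0042,   0.    ]), 'eef_pos': array([0.2403, 0.5219, 0.2525]), 'eef_rot': array([-0.0003,  0.2142,  0.9768, -0.0007]), 'wrist_force': array([ 0.3578, -0.774 ,  0.6957]), 'torque': array([-0.0425, -0.0216, -0.0302]), 'grasp_force': 0.0, 'opening': 0.9970567041220999}
```

View pics/top0.png

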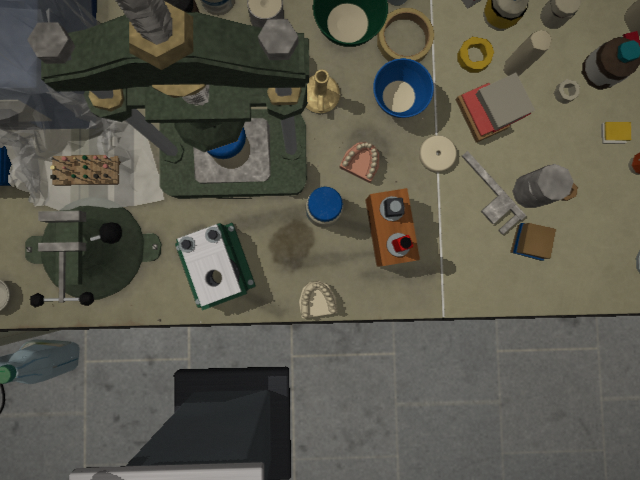

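View pics/side0.png

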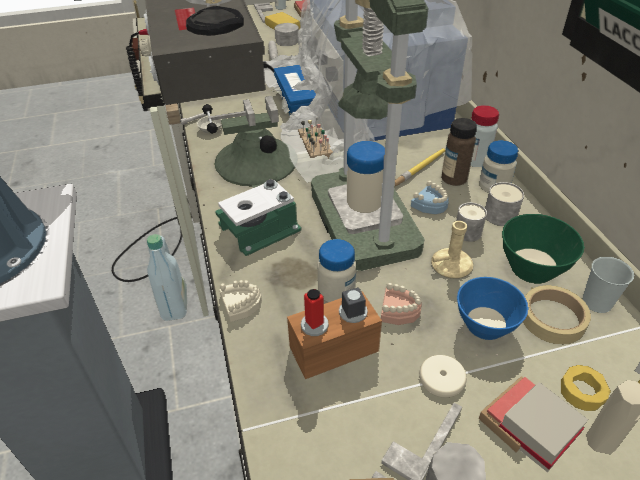

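The top view shows the mount with its hole near (213,277), the drift near (402,243), the bolt near (393,207), the cream model near (318,300) and the jar near (324,204). I'll measure these next.

```bash
cat > h.py <<'E'
import numpy as np, cv2
from bench import ctrl, imaging
np.set_printoptions(precision=4,suppress=True)
def ray(n,uv):
    i=imaging.camera_info(n);K,T=i["K"],i["T"]
    d=np.array([(uv[0]-K[0,2])/K[0,0],-(uv[1]-K[1,2])/K[1,1],-1.])
    return T[:3,3],T[:3,:3]@d
def onz(n,uv,z):
    o,d=ray(n,uv); return o+d*(z-o[2])/d[2]
def two(a,b):
    (o1,d1),(o2,d2)=ray("top",a),ray("side",b)
    s=np.linalg.lstsq(np.c_[d1,-d2],o2-o1,rcond=None)[0]
    p,q=o1+s[0]*d1,o2+s[1]*d2; return (p+q)/2,np.linalg.norm(p-q)
def proj(n,P):
    i=imaging.camera_info(n);K,T=i["K"],i["T"]
    c=T[:3,:3].T@(np.array(P)-T[:3,3]); return K[0,2]+K[0,0]*c[0]/-c[2],K[1,2]+K[1,1]*c[1]/c[2]
def crop(im,x0,y0,x1,y1,f): return cv2.resize(im[y0:y1,x0:x1,::-1],None,fx=f,fy=f,interpolation=cv2.INTER_CUBIC)
def blobs(m,amin=20):
    n,l,s,c=cv2.connectedComponentsWithStats(m.astype(np.uint8)); return [(c[k],s[k]) for k in range(1,n) if s[k][4]>=amin]
E
python3 - <<'E'
from h import *
t=imaging.camera("top");s=imaging.camera("side")
a=crop(t,170,220,260,310,4);b=crop(t,360,185,450,275,4);c=crop(s,210,175,300,265,4);d=crop(s,285,285,385,375,4)[:, :360]
im=np.vstack([np.hstack([a,b]),np.hstack([c,d])]);im=cv2.resize(im,(600,600));cv2.imwrite("pics/crops.png",im)
for n,i in(("top",t),("side",s)):
    h=cv2.cvtColor(i,cv2.COLOR_RGB2HSV);H,S,V=[h[...,k].astype(int) for k in range(3)]
    print(n,"red",[(x,y[4],y[:4]) for x,y in blobs(((H<5)|(H>174))&(S>190)&(V>90),15)])
    w=(S<40)&(V>175); print("white",[(x,y) for x,y in blobs(w,150)])
    wd=(H>5)&(H<16)&(S>120)&(V>60)
    for x,y in blobs(wd,500): print("wood",x,y)
E
```

```text
top red [(array([400.8871, 241.7419]), np.int32(62), array([393, 235,  17,  16], dtype=int32))]
white [(array([209.732 , 268.3441]), array([ 184,  228,   56,   77, 2075], dtype=int32))]
wood [390.883  228.1979] [ 366  188   54   78 2102]
side red [(array([485.6161, 120.0446]), np.int32(112), array([474, 114,  24,  11], dtype=int32)), (array([313.5923, 311.397 ]), np.int32(466), array([305, 295,  18,  33], dtype=int32))]
white [(array([45.6891,  5.1507]), array([   0,    0,  121,   16, 1161], dtype=int32)), (array([66.8824, 19.8   ]), array([  0,  12, 135,  17, 255], dtype=int32)), (array([270.0435,  78.4969]), array([265,  70,  13,  17, 161], dtype=int32)), (array([307.6039, 156.7922]), array([ 281,  123,   62,   60, 1285], dtype=int32)), (array([252.5991, 201.3323]), array([ 218,  181,   76,   42, 1312], dtype=int32)), (array([351.1114, 210.2327]), array([329, 185,  51,  44, 898], dtype=int32)), (array([ 41.9299, 269.1491]), array([   0,  203,   72,  107, 3381], dtype=int32)), (array([471.3644, 212.1538]), array([459, 204,  26,  16, 247], dtype=int32)), (array([233.9471, 298.0288]),
[... 195 characters left out ...]
=int32)), (array([581.5945, 342.1646]), array([524, 326, 116,  33, 328], dtype=int32)), (array([443.0905, 372.6558]), array([ 422,  355,   46,   36, 1171], dtype=int32)), (array([201.7096, 398.2658]), array([168, 379,  66,  34, 365], dtype=int32)), (array([368.9116, 397.2857]), array([318, 383, 102,  29, 294], dtype=int32)), (array([546.5238, 417.7873]), array([ 506,  382,   82,   73, 2999], dtype=int32)), (array([419.955 , 448.5478]), array([ 381,  405,   81,   75, 1245], dtype=int32)), (array([269.5   , 422.9412]), array([242, 415,  56,  17, 170], dtype=int32)), (array([464.4288, 457.993 ]), array([434, 442,  52,  38, 716], dtype=int32))]
wood [333.4811 339.9291] [ 288  294   94   85 4120]
```

View pics/crops.png

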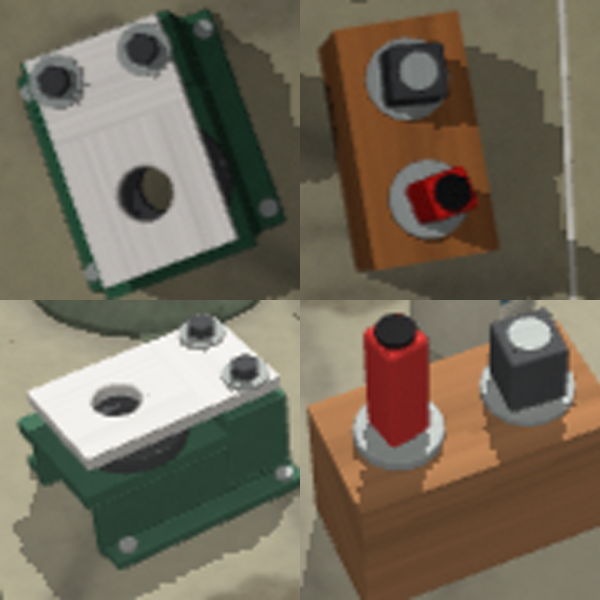

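The crops show the bush hole visible to the right and up within the plate hole, with a dark crescent left and below. Next I'll convert the key points.

Run:
```python
from h import *
f=10/3
A=lambda x,y:(170+x/f-.4,220+y/f-.4)
B=lambda x,y:(360+(x-300)/f-.4,185+y/f-.4)
D=lambda x,y:(285+(x-300)/f-.4,285+(y-300)/f-.4)
Cc=lambda x,y:(210+x/f-.4,175+(y-300)/f-.4)
def quad(n,F,pts,z):
    P=np.array([onz(n,F(*p),z)[:2] for p in pts]);e=np.roll(P,-1,0)-P
    print("ctr",P.mean(0),"len",np.linalg.norm(e,axis=1),"ang",np.degrees(np.arctan2(e[:,1],e[:,0])))
print("plate");quad("top",A,[(22,68),(160,15),(238,240),(103,290)],.064)
quad("side",Cc,[(27,395),(210,318),(280,378),(92,467)],.064)
print("stand");quad("top",B,[(331,32),(460,12),(497,247),(367,271)],.07)
print("bolt");quad("top",B,[(383,48),(443,42),(446,98),(390,105)],.104)
quad("side",D,[(490,325),(530,310),(568,345),(508,355)],.104)
print("drift bottom L,C,R side")
P=[onz("side",D(*p),.076)[:2] for p in[(366,425),(397,445),(428,420)]]
for a,b in((0,1),(1,2)):
    e=P[b]-P[a];print(np.linalg.norm(e),np.degrees(np.arctan2(e[1],e[0])))
print("button",two(B(453,190),D(396,330)),onz("top",B(453,190),.135))
print("boltdisc",two(B(418,70),D(531,334)),onz("top",B(418,70),.104))
print("screws",onz("top",A(55,82),.072),onz("top",A(143,48),.072))
# hole
t=imaging.camera("top");h=cv2.cvtColor(t,cv2.COLOR_RGB2HSV)[...,1:]
g=cv2.cvtColor(t,cv2.COLOR_RGB2GRAY)[262:292,200:228]
print(g[2:26,2:26])
c=cv2.findContours(cv2.morphologyEx((g<120).astype(np.uint8),0,np.ones((1,1),np.uint8)),cv2.RETR_LIST,cv2.CHAIN_APPROX_NONE)[0]
for k in c:
    if cv2.contourArea(k)>60:
        e=cv2.fitEllipse(k); print(e,onz("top",(e[0][0]+200,e[0][1]+262),.064))
```

```text
plate
ctr [ 0.485  -0.0857] len [0.0699 0.1134 0.0675 0.1122] ang [ -69.9485 -161.5965  109.0514   19.5971]
ctr [ 0.4856 -0.0903] len [0.1117 0.0665 0.1141 0.0701] ang [  19.7779  -68.6029 -158.4169  109.3915]
stand
ctr [ 0.5401 -0.3797] len [0.0627 0.1135 0.0629 0.1151] ang [ -82.2621 -173.0282   99.1636    6.8709]
bolt
ctr [ 0.5681 -0.3757] len [0.0278 0.0258 0.0259 0.0264] ang [ -85.39   -178.8548   95.9805    5.2033]
ctr [ 0.5667 -0.3764] len [0.0184 0.0239 0.0247 0.0174] ang [ 10.1106 -68.5886 176.0058  97.1113]
drift bottom L,C,R side
0.016333941573856165 -54.772169514162854
0.017744846341407643 29.70262548852621
button (array([ 0.5121, -0.3855,  0.1334]), np.float64(0.0012238227035808868)) [ 0.5126 -0.3853  0.135 ]
boltdisc (array([ 0.5696, -0.377 ,  0.1035]), np.float64(4.58024101738934e-05)) [ 0.5695 -0.3769  0.104 ]
screws [ 0.5189 -0.0518  0.072 ] [ 0.5341 -0.0933  0.072 ]
[[183 180 177 179 182 180 179 179 180 181 179 178 180 183 182 181 179 177
  171 169 176 176 176 177]
 [182 180 179 178 181 179 179 178 180 181 178 180 177 181 183 181 180 179
  175 172 174 175 175 176]
 
[... 1651 characters left out ...]
9  45  46  48  42  26  41  54  57  56
  107 167 183 181 180 179]
 [176 183 182 178 152 100  49  32  28  29  42  46  48  46  40  32  35  63
  152 181 184 180 180 180]
 [176 181 183 178 178 154 102  59  37  30  43  47  47  48  46  53  84 154
  177 180 184 184 181 180]
 [177 179 181 182 178 171 157 124  81  54  54  55  55  56  69 105 158 178
  181 181 183 184 181 182]
 [176 176 180 183 177 179 182 176 159 137 114 109 113 113 157 176 180 180
  180 181 182 183 181 182]
 [180 176 178 182 179 178 181 182 182 180 172 172 182 181 179 179 178 179
  181 182 182 182 183 182]]
((13.115199089050293, 15.73962688446045), (15.925169944763184, 16.149763107299805), 22.697521209716797) [ 0.4654 -0.0923  0.064 ]
```

Run:
```python
from h import *
from scipy.optimize import least_squares
top={7:9.5,8:9.5,9:9.2,11:8.5,12:8.6,14:9.5,15:10,16:10.7,17:11.6,18:12.6,19:14.6}
bot={7:10.3,8:10.3,9:10.2,10:10,11:9.9,12:10.2,13:10.3,14:10.6,15:11.6,16:11.6,17:12.7,18:13.8,19:15.3}
H=onz("top",(213.115,277.74),.064)[:2]
Pt=np.array([onz("top",(202+c-.1,264+r),.055)[:2] for r,c in top.items()])
Pb=np.array([onz("top",(202+c,264+r),.045)[:2] for r,c in bot.items()])
for nm,P in(("top",Pt),("bot",Pb),("both",np.r_[Pt,Pb])):
    r=least_squares(lambda c:np.linalg.norm(P-c,axis=1)-.013,H+[0,-.005]);d=r.x-H
    print(nm,r.x,"off mm",d*1e3,np.linalg.norm(d)*1e3,"ang",np.degrees(np.arctan2(d[1],d[0])),"rms",np.sqrt((r.fun**2).mean())*1e3)
print("hole side view expected px",proj("side",[*H,.064]))
o=ctrl.get_obs();print(o["eef_pos"],o["eef_rot"])
```

```text
top [ 0.4697 -0.0999] off mm [ 4.2533 -7.587 ] 8.697860472814295 ang -60.725087590444254 rms 0.3041196211023695
bot [ 0.4697 -0.1001] off mm [ 4.2518 -7.8376] 8.916627171293111 ang -61.52101627145753 rms 0.4295295547129208
both [ 0.4697 -0.1   ] off mm [ 4.2498 -7.7267] 8.818318625289734 ang -61.18832247091509 rms 0.3916523460134836
hole side view expected px (np.float64(244.48450840872368), np.float64(203.7408722485194))
[0.2405 0.522  0.2529] [-0.0002  0.2142  0.9768 -0.0004]
```

```bash
cat >> h.py <<'E'
def cmd(pos,yaw=None):
    """rows needed (cm,deg) to bring measured TCP to pos, with tool-y at world angle yaw (deg, mod 180)"""
    from scipy.spatial.transform import Rotation as R
    o=ctrl.get_obs();M=R.from_quat(np.roll(o["eef_rot"],-1)).as_matrix()
    y=np.degrees(np.arctan2(M[1,1],M[0,1]));s=M.T@(np.array(pos)-o["eef_pos"])*100
    print("shift",s,"yaw",y,"roll",None if yaw is None else -(yaw-y),"tilt",M[2],"pos",o["eef_pos"],"F",o["wrist_force"],"op",o["opening"],"t",o["time_s"])
E
python3 -c "
from h import *
cmd([.512,-.3855,.2],-57.5)"
```

```text
shift [-62.6388 -71.0578   5.3355] yaw 65.25956789722389 roll 122.75956789722389 tilt [ 0.0001 -0.0008 -1.    ] pos [0.2405 0.522  0.2529] F [-0.5986 -0.5975 -0.4926] op 0.9984861089154228 t 0.25
```

```bash
python3 -m pendant '[[-62.6,-71.1,3,122],[-62.6,-71.1,3,122],[-62.6,-71.1,3,122],[-62.6,-71.1,3,122],[-62.6,-71.1,3,122],[-62.6,-71.1,3,122],[-62.6,-71.1,3,122],[-62.6,-71.1,3,122],[-62.6,-71.1,3,122],[-62.6,-71.1,3,122],[-62.6,-71.1,3,122],[-62.6,-71.1,3,122]]' 0.6; python3 -c "
from h import *
cmd([.512,-.3855,.2],-57.5)"
```

```text
time_s: 1.25
eef_pos: [0.3837, 0.0414, 0.2378]
eef_rot: [0.0, 0.824, 0.566, 0.001]
wrist_force: [0.7, 0.9, 0.3]
opening: 0.605
grasp_force: 0.0
shift [-35.2351  27.2982   3.8002] yaw -21.039401951525146 roll 36.46059804847485 tilt [ 0.0003  0.0013 -1.    ] pos [0.3837 0.0414 0.2378] F [0.6857 0.8984 0.333 ] op 0.6053800892844107 t 1.25
```

```bash
python3 -m pendant '[[-35.2,27.3,3.8,36],[-35.2,27.3,3.8,36],[-35.2,27.3,3.8,36],[-35.2,27.3,3.8,36],[-35.2,27.3,3.8,36],[-35.2,27.3,3.8,36],[-35.2,27.3,3.8,36],[-35.2,27.3,3.8,36],[-35.2,27.3,3.8,36],[-35.2,27.3,3.8,36],[-35.2,27.3,3.8,36],[-35.2,27.3,3.8,36]]'
python3 - <<'E'
from h import *
cmd([.512,-.3855,.15],-57.5)
t=imaging.camera("top");s=imaging.camera("side")
cv2.imwrite("pics/g1.png",np.hstack([crop(t,350,170,470,290,3),crop(s,265,225,385,345,3)]))
E
```

```text
time_s: 2.25
eef_pos: [0.5146, -0.3879, 0.198]
eef_rot: [0.001, 0.959, 0.285, -0.0]
wrist_force: [-1.4, 0.8, 0.2]
opening: 0.598
grasp_force: 0.0
shift [-0.0842 -0.355   4.8017] yaw -56.915089037874104 roll 0.5849109621258961 tilt [-0.0009  0.0012 -1.    ] pos [ 0.5146 -0.3879  0.198 ] F [-1.3783  0.7924  0.2056] op 0.5982041066199419 t 2.25
```

View pics/g1.png

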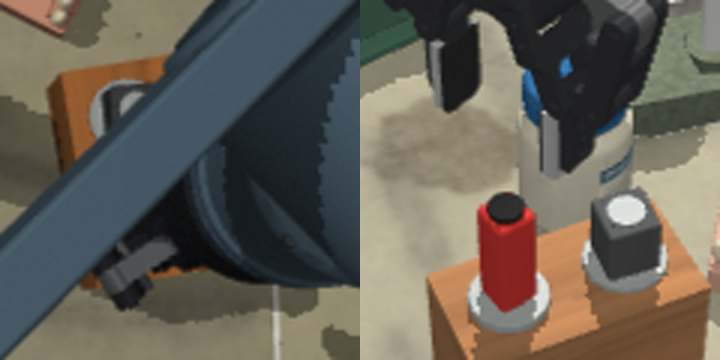

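The fingers straddle the handle in the side view, so I'll descend and then close.

```bash
python3 -m pendant '[[-0.1,-0.3,3,0.5],[-0.1,-0.3,6,0.5],[-0.1,-0.3,8.2,0.5],[-0.1,-0.3,8.2,0.5],[-0.1,-0.3,8.2,0.5]]'; python3 -c "
from h import *
cmd([.512,-.3855,.115],-57.5)"
```

```text
time_s: 2.77
eef_pos: [0.5116, -0.3784, 0.1167]
eef_rot: [-0.001, 0.959, 0.283, -0.001]
wrist_force: [-0.0, -0.9, 0.1]
opening: 0.603
grasp_force: 0.0
shift [-0.3493  0.6164  0.1716] yaw -57.11909501209944 roll 0.38090498790055705 tilt [-0.0004 -0.0032 -1.    ] pos [ 0.5116 -0.3784  0.1167] F [-0.0076 -0.8774  0.1053] op 0.6027433145315395 t 2.7667
```

```bash
python3 -m pendant '[[-0.35,0.6,0.1,0.4],[-0.35,0.6,0.1,0.4],[-0.35,0.6,0.1,0.4],[-0.35,0.6,0.1,0.4]]'; python3 -c "
from h import *
cmd([.512,-.3855,.115],-57.5)
s=imaging.camera('side');cv2.imwrite('pics/g2.png',crop(s,265,225,385,345,4))"
```

```text
time_s: 3.1
eef_pos: [0.5131, -0.3881, 0.1181]
eef_rot: [0.001, 0.96, 0.279, 0.001]
wrist_force: [0.6, -0.1, 0.5]
opening: 0.603
grasp_force: 0.0
shift [ 0.0484 -0.2789  0.309 ] yaw -57.59443499431702 roll -0.09443499431701952 tilt [ 0.0005  0.0025 -1.    ] pos [ 0.5131 -0.3881  0.1181] F [ 0.6099 -0.0696  0.465 ] op 0.6029502185904047 t 3.1
```

View pics/g2.png

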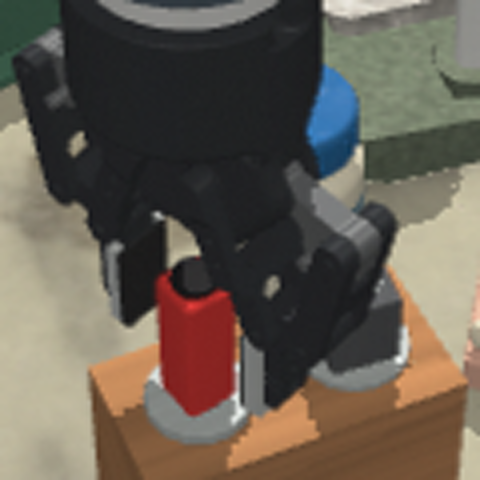

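The handle lies between the pads and the right finger clears the bolt. I'll close.

```bash
python3 -m pendant '[[0,-0.1,0.2,0],[0,-0.1,0.2,0],[0,-0.1,0.2,0],[0,-0.1,0.2,0],[0,-0.1,0.2,0],[0,-0.1,0.2,0],[0,-0.1,0.2,0],[0,-0.1,0.2,0]]' 0; python3 -c "
from h import *
cmd([.512,-.3855,.115],-57.5)"
```

```text
time_s: 3.82
eef_pos: [0.5119, -0.3864, 0.1145]
eef_rot: [-0.0, 0.96, 0.279, -0.0]
wrist_force: [-0.6, 0.7, 1.2]
opening: 0.246
grasp_force: 58.7
shift [ 0.0568 -0.0746 -0.0545] yaw -57.58319767880235 roll -0.08319767880234963 tilt [-0.     -0.0002 -1.    ] pos [ 0.5119 -0.3864  0.1145] F [-0.5837  0.6712  1.1851] op 0.24605890051003593 t 3.8167
```

```bash
python3 -m pendant '[[0,0,-2,0],[0,0,-5,0],[0,0,-8,0],[0,0,-11,0],[0,0,-12.5,0],[0,0,-12.5,0]]'; python3 -c "
from h import *
cmd([.4695,-.101,.24],-57.5)
print(two((213.1,277.74),(244.9,204.7)))"
```

```text
time_s: 4.32
eef_pos: [0.5136, -0.3882, 0.2445]
eef_rot: [0.004, 0.96, 0.279, 0.002]
wrist_force: [0.6, -0.9, 0.5]
opening: 0.245
grasp_force: 59.0
shift [ 11.6744 -26.6143   0.2471] yaw -57.577659865149954 roll -0.07765986514995404 tilt [ 0.0015  0.0083 -1.    ] pos [ 0.5136 -0.3882  0.2445] F [ 0.5964 -0.8501  0.4778] op 0.2448029898642513 t 4.3167
(array([ 0.4657, -0.0918,  0.0614]), np.float64(0.0005446059967490164))
```

```bash
python3 -m pendant '[[11.7,-26.6,0,0],[11.7,-26.6,0,0],[11.7,-26.6,0,0],[11.7,-26.6,0,0],[11.7,-26.6,0,0],[11.7,-26.6,0,0],[11.7,-26.6,0,0],[11.7,-26.6,0,0],[11.7,-26.6,0,0],[11.7,-26.6,3,0],[11.7,-26.6,5,0],[11.7,-26.6,5,0]]';python3 -m pendant '[[0,0,0,0],[0,0,0,0],[0,0,0,0]]'
python3 - <<'E'
from h import *
cmd([.470,-.100,.18],-57.5)
t=imaging.camera("top");s=imaging.camera("side")
cv2.imwrite("pics/s3.png",np.hstack([crop(t,160,205,280,325,3),crop(s,200,130,300,230,3.6)]))
E
```

```text
time_s: 5.32
eef_pos: [0.4654, -0.0989, 0.1846]
eef_rot: [-0.003, 0.96, 0.279, -0.003]
wrist_force: [-1.0, 0.2, -2.1]
opening: 0.252
grasp_force: 59.3
time_s: 5.57
eef_pos: [0.469, -0.1002, 0.1907]
eef_rot: [0.001, 0.96, 0.279, 0.001]
wrist_force: [0.9, 0.5, -1.0]
opening: 0.248
grasp_force: 59.3
shift [0.0946 0.0328 1.0691] yaw -57.63081060103223 roll -0.13081060103223052 tilt [ 0.001   0.0018 -1.    ] pos [ 0.469  -0.1002  0.1907] F [ 0.8932  0.5032 -0.9971] op 0.24782150828531502 t 5.5667
```

View pics/s3.png

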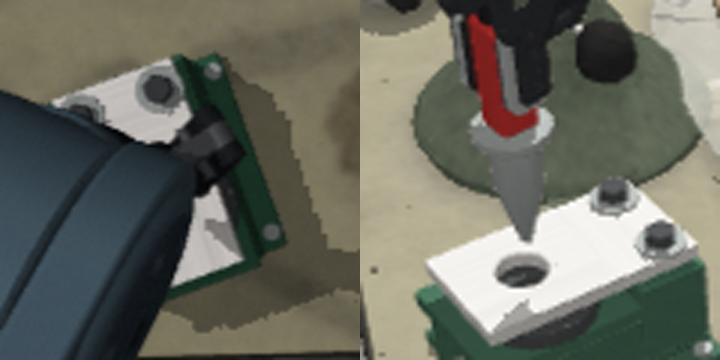

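Run:
```python
from h import *
o=ctrl.get_obs();p=o["eef_pos"];print(p)
f=lambda q:((q[0]-200)*3.6+360,(q[1]-130)*3.6)
for dz in(-.1045,-.0445,-.0385,.0175):print(dz,f(proj("side",p+[0,0,dz])))
from h import *
print(f(proj("side",[.4655,-.0920,.064])))
```

```text
[ 0.4689 -0.0999  0.1907]
-0.1045 (np.float64(525.1886374594419), np.float64(237.21777795043968))
-0.0445 (np.float64(510.9825566623465), np.float64(132.07278441481336))
-0.0385 (np.float64(509.49064110422466), np.float64(121.03050935282032))
0.0175 (np.float64(494.8803053542009), np.float64(12.893460160218229))
(np.float64(520.1895036064948), np.float64(265.08888210150485))
```

```bash
python3 -c "
from h import *
cmd([.4684,-.0973,.156],-57.5)"
```

```text
shift [ 0.092  -0.2569  3.469 ] yaw -57.6094153359021 roll -0.10941533590209929 tilt [ 0.0012  0.002  -1.    ] pos [ 0.4689 -0.0999  0.1907] F [-0.4975  0.3403 -1.5448] op 0.24621694284213705 t 5.6667
```

```bash
python3 -m pendant '[[0.1,-0.25,0.5,0],[0.1,-0.25,1,0],[0.1,-0.25,1.5,0],[0.1,-0.25,2,0],[0.1,-0.25,2,0],[0.1,-0.25,2.5,0],[0.1,-0.25,3,0],[0.1,-0.25,3.5,0],[0.1,-0.25,3.5,0],[0.1,-0.25,3.5,0]]'; python3 -c "
from h import *
cmd([.470,-.0997,.146],-57.5)"
```

```text
time_s: 6.5
eef_pos: [0.4673, -0.0965, 0.154]
eef_rot: [-0.0, 0.96, 0.279, -0.0]
wrist_force: [-0.7, -0.1, -1.0]
opening: 0.245
grasp_force: 59.3
shift [0.0507 0.4169 0.7976] yaw -57.58594672909284 roll -0.08594672909283929 tilt [-0.0005 -0.0009 -1.    ] pos [ 0.4673 -0.0965  0.154 ] F [-0.688  -0.1194 -0.989 ] op 0.24513719014899352 t 6.5
```

```bash
python3 -m pendant '[[0.05,0.1,0,0],[0.05,0.2,0.1,0],[0.05,0.3,0.2,0],[0.05,0.4,0.4,0],[0.05,0.4,0.6,0],[0.05,0.4,0.8,0],[0.05,0.4,0.8,0],[0.05,0.4,0.8,0]]'; python3 -c "
from h import *
cmd([.470,-.0997,.136],-57.5)"
```

```text
time_s: 7.17
eef_pos: [0.4697, -0.0994, 0.1459]
eef_rot: [-0.0, 0.96, 0.279, -0.0]
wrist_force: [-1.8, 1.4, -1.7]
opening: 0.244
grasp_force: 59.5
shift [0.0052 0.0424 0.9894] yaw -57.581098762331166 roll -0.08109876233116609 tilt [-0.0006 -0.0011 -1.    ] pos [ 0.4697 -0.0994  0.1459] F [-1.7726  1.4351 -1.7494] op 0.24381004874001502 t 7.1667
```

```bash
python3 -m pendant '[[0,0,0.2,0],[0,0,0.4,0],[0,0,0.6,0],[0,0.03,0.8,0],[0,0.03,1,0],[0,0.03,1,0],[0,0.03,1,0]]'; python3 -c "
from h import *
cmd([.470,-.0997,.130],-57.5)"
```

```text
time_s: 7.75
eef_pos: [0.4701, -0.0999, 0.136]
eef_rot: [-0.0, 0.96, 0.279, -0.0]
wrist_force: [-2.0, 1.8, -1.4]
opening: 0.244
grasp_force: 59.4
shift [ 0.0005 -0.0226  0.5987] yaw -57.58405950061885 roll -0.08405950061884937 tilt [-0.0004 -0.0004 -1.    ] pos [ 0.4701 -0.0999  0.136 ] F [-2.0413  1.8192 -1.3904] op 0.24362198150911973 t 7.75
```

```bash
python3 -m pendant '[[0,0,0.15,0],[0,0,0.3,0],[0,0,0.45,0],[0,0,0.6,0],[0,0,0.6,0],[0,0,0.6,0]]';python3 -m pendant '[[0,0,0.1,0],[0,0,0.2,0],[0,0,0.3,0],[0,0,0.3,0]]'; python3 -c "
from h import *
cmd([.470,-.0997,.1085],-57.5)"
```

```text
time_s: 8.25
eef_pos: [0.4701, -0.0998, 0.13]
eef_rot: [-0.0, 0.96, 0.279, -0.0]
wrist_force: [-2.5, 1.7, -2.1]
opening: 0.242
grasp_force: 59.5
time_s: 8.58
eef_pos: [0.4703, -0.1, 0.1273]
eef_rot: [-0.0, 0.96, 0.279, -0.0]
wrist_force: [-3.7, 0.8, -0.2]
opening: 0.244
grasp_force: 59.5
shift [-0.0134 -0.0384  1.8816] yaw -57.58689294281963 roll -0.086892942819631 tilt [-0. -0. -1.] pos [ 0.4703 -0.1     0.1273] F [-3.6821  0.8404 -0.1942] op 0.2440718765368879 t 8.5833
```

```bash
for i in 1 2 3; do python3 -m pendant '[[0,0,0.05,0],[0,0,0.1,0],[0,0,0.1,0]]' | grep -E "pos|force"; done
```

```text
eef_pos: [0.4704, -0.1, 0.1265]
wrist_force: [-3.0, 1.7, 0.5]
grasp_force: 59.5
eef_pos: [0.4704, -0.1001, 0.1255]
wrist_force: [-3.1, 1.2, 2.6]
grasp_force: 59.7
eef_pos: [0.4705, -0.1001, 0.1245]
wrist_force: [-3.2, 0.3, 1.5]
grasp_force: 59.6
```

```bash
for i in 1 2 3; do python3 -m pendant '[[0,0,0.08,0],[0,0,0.16,0],[0,0,0.16,0]]' | grep -E "pos|force"; done
```

```text
eef_pos: [0.4704, -0.1001, 0.1228]
wrist_force: [-2.9, -0.5, 0.0]
grasp_force: 59.6
eef_pos: [0.4704, -0.1001, 0.1211]
wrist_force: [-3.9, -1.1, 0.2]
grasp_force: 59.6
eef_pos: [0.4704, -0.1, 0.1196]
wrist_force: [-3.6, -0.6, 0.9]
grasp_force: 59.6
```

```bash
for i in 1 2 ; do python3 -m pendant '[[0,0,0.1,0],[0,0,0.2,0],[0,0,0.3,0],[0,0,0.4,0],[0,0,0.4,0]]' | grep -E "pos|force"; done; for i in 1 2 3; do python3 -m pendant '[[0,0,0.05,0],[0,0,0.1,0],[0,0,0.1,0]]' | grep -E "pos|t_force"; done
```

```text
eef_pos: [0.4704, -0.1, 0.1154]
wrist_force: [-2.9, -2.3, 0.4]
grasp_force: 59.5
eef_pos: [0.4703, -0.1, 0.1115]
wrist_force: [-3.8, -2.0, 1.4]
grasp_force: 59.5
eef_pos: [0.4704, -0.1, 0.1106]
wrist_force: [-3.8, -3.0, 2.1]
eef_pos: [0.4704, -0.1, 0.1096]
wrist_force: [-4.3, -2.6, 3.0]
eef_pos: [0.4704, -0.1, 0.1086]
wrist_force: [-4.0, -3.1, 2.1]
```

```bash
for i in 1 2 3; do python3 -m pendant '[[0,0,0.05,0],[0,0,0.05,0]]' | grep -E "pos|t_force"; done
```

```text
eef_pos: [0.4704, -0.1, 0.1084]
wrist_force: [-4.8, -1.9, 4.1]
eef_pos: [0.4704, -0.1001, 0.1083]
wrist_force: [-6.9, -2.0, 8.4]
eef_pos: [0.4705, -0.1001, 0.1082]
wrist_force: [-9.7, -0.7, 13.3]
```

The collar is seated: Fz is 13 N at z = 0.1082, against 0.1085 expected. Next I'll withdraw straight up.

```bash
python3 -m pendant '[[0,0,-0.2,0],[0,0,-0.5,0],[0,0,-1,0],[0,0,-1.5,0],[0,0,-2,0],[0,0,-2.5,0],[0,0,-3,0],[0,0,-3.5,0],[0,0,-4.5,0],[0,0,-5.5,0],[0,0,-6.5,0],[0,0,-7.5,0]]'; python3 -m pendant '[[0,0,-2,0],[0,0,-4,0],[0,0,-5.5,0],[0,0,-5.5,0]]'
python3 - <<'E'
from h import *
t=imaging.camera("top");s=imaging.camera("side")
cv2.imwrite("pics/s4.png",np.hstack([crop(t,160,205,280,325,3),crop(s,200,130,300,230,3.6)]))
cmd([.512,-.3855,.235],-57.5)
E
```

```text
time_s: 13.17
eef_pos: [0.4707, -0.1, 0.1836]
eef_rot: [0.0, 0.96, 0.279, 0.0]
wrist_force: [0.3, 0.1, -1.1]
opening: 0.247
grasp_force: 59.3
time_s: 13.5
eef_pos: [0.4723, -0.1008, 0.2415]
eef_rot: [0.002, 0.96, 0.279, 0.003]
wrist_force: [1.0, -0.4, -2.3]
opening: 0.245
grasp_force: 59.4
shift [-11.8105  26.313    0.3069] yaw -57.584836692568395 roll -0.08483669256839477 tilt [ 0.0009  0.0014 -1.    ] pos [ 0.4706 -0.1001  0.2378] F [ 0.2985  0.2695 -0.9143] op 0.2490772686800545 t 13.6
```

View pics/s4.png

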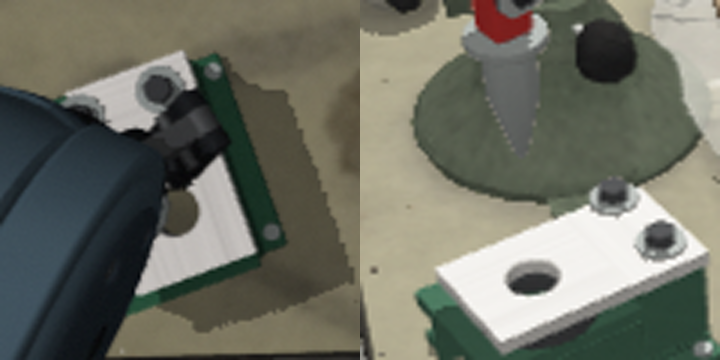

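The plate has moved and worktop shows through the hole, so the holes are aligned. I'll return the drift now.

```bash
python3 -m pendant '[[-11.8,26.2,0,0],[-11.8,26.2,0,0],[-11.8,26.2,0,0],[-11.8,26.2,0,0],[-11.8,26.2,0,0],[-11.8,26.2,0,0],[-11.8,26.2,0,0],[-11.8,26.2,0,0],[-11.8,26.2,0,0],[-11.8,26.2,0,0],[-11.8,26.2,0,0],[-11.8,26.2,0,0]]'; python3 -m pendant '[[0,0,1,0],[0,0,2,0],[0,0,3,0],[0,0,3.5,0],[0,0,3.5,0],[0,0,3.5,0],[0,0,3.5,0]]'|grep -E "pos|force"; python3 -c "
from h import *
cmd([.5115,-.385,.1145],-57.5)"
```

```text
time_s: 14.6
eef_pos: [0.5113, -0.3829, 0.2369]
eef_rot: [-0.0, 0.96, 0.28, -0.0]
wrist_force: [0.6, -0.3, -0.6]
opening: 0.244
grasp_force: 59.5
eef_pos: [0.5113, -0.3845, 0.2024]
wrist_force: [-0.2, 0.1, -0.4]
grasp_force: 59.5
shift [-0.0118  0.0435  8.7887] yaw -57.58630453589032 roll -0.08630453589032072 tilt [ 0.0001  0.0004 -1.    ] pos [ 0.5113 -0.3845  0.2024] F [-0.1807  0.0894 -0.4417] op 0.24162580717284632 t 15.1833
```

```bash
python3 -m pendant '[[0,0.04,1,0],[0,0.04,2,0],[0,0.04,3,0],[0,0.04,4,0],[0,0.04,4.5,0],[0,0.04,5,0],[0,0.04,5.5,0],[0,0.04,5.5,0]]'|grep -E "pos|force";python3 -m pendant '[[0,0,0.4,0],[0,0,0.8,0],[0,0,1.2,0],[0,0,1.2,0]]'|grep -E "pos|force"; python3 -c "
from h import *
cmd([.5115,-.385,.1145],-57.5)"
```

```text
eef_pos: [0.511, -0.3843, 0.1459]
wrist_force: [-1.1, 0.7, -1.2]
grasp_force: 59.5
eef_pos: [0.511, -0.3843, 0.1342]
wrist_force: [-0.4, -0.4, -1.6]
grasp_force: 59.5
shift [0.0032 0.0825 1.9727] yaw -57.588140076572955 roll -0.0881400765729552 tilt [-0.0002 -0.0013 -1.    ] pos [ 0.511  -0.3843  0.1342] F [-0.3754 -0.3818 -1.5709] op 0.24323684293905906 t 16.1833
```

Nothing is touching the shank, so I'll lower it home, stopping at first contact force.

```bash
python3 -m pendant '[[0,0,0.5,0],[0,0,1,0],[0,0,1.5,0],[0,0,1.8,0],[0,0,1.8,0]]'|grep -E "pos|force";for i in 1 2 3; do python3 -m pendant '[[0,0,0.06,0],[0,0,0.06,0]]'|grep -E "pos|t_force"; done
```

```text
eef_pos: [0.5109, -0.3842, 0.1159]
wrist_force: [-0.1, 0.2, -0.9]
grasp_force: 59.5
eef_pos: [0.5115, -0.3848, 0.1166]
wrist_force: [-0.7, -0.3, -2.5]
eef_pos: [0.5115, -0.3848, 0.1162]
wrist_force: [0.4, -0.5, -0.6]
eef_pos: [0.5114, -0.3847, 0.1154]
wrist_force: [0.5, 0.1, -0.7]
```

```bash
for i in 1 2 3; do python3 -m pendant '[[0,0,0.05,0],[0,0,0.05,0]]'|grep -E "pos|t_force"; done
```

```text
eef_pos: [0.5114, -0.3847, 0.1148]
wrist_force: [-0.6, -0.2, -2.2]
eef_pos: [0.5115, -0.3847, 0.1145]
wrist_force: [0.8, 0.6, -0.5]
eef_pos: [0.5115, -0.3848, 0.1144]
wrist_force: [-1.4, 0.9, 2.8]
```

```bash
python3 -m pendant '[[0,0,0,0],[0,0,0,0],[0,0,0,0],[0,0,0,0],[0,0,0,0],[0,0,-1,0],[0,0,-3,0],[0,0,-6,0],[0,0,-8,0],[0,0,-8,0],[0,0,-8,0]]' 0.55;  python3 -c "
from h import *
cmd([.5690,-.3767,.165],-85)"
```

```text
time_s: 18.52
eef_pos: [0.5122, -0.3856, 0.1964]
eef_rot: [0.002, 0.96, 0.279, 0.001]
wrist_force: [-1.1, 0.6, -1.6]
opening: 0.547
grasp_force: 0.0
shift [5.2647 2.2819 3.1515] yaw -57.57917356809758 roll 27.42082643190242 tilt [ 0.0007  0.0042 -1.    ] pos [ 0.5122 -0.3856  0.1964] F [-1.1029  0.5998 -1.6021] op 0.5466237254865768 t 18.5167
```

```bash
python3 -m pendant '[[5.2,2.2,1,27],[5.2,2.2,1,27],[5.2,2.2,3,27],[5.2,2.2,3,27],[5.2,2.2,3,27],[5.2,2.2,3,27],[5.2,2.2,3,27]]';  python3 -c "
from h import *
s=imaging.camera('side');t=imaging.camera('top');cv2.imwrite('pics/g5.png',np.hstack([crop(s,275,225,395,345,3),crop(t,350,170,470,290,3)]))
cmd([.5692,-.3767,.099],-85)"
```

```text
time_s: 19.1
eef_pos: [0.567, -0.3755, 0.1638]
eef_rot: [-0.0, 0.999, 0.049, -0.0]
wrist_force: [0.2, -0.5, -0.0]
opening: 0.551
grasp_force: 0.0
shift [0.1943 0.1103 6.5396] yaw -84.49825439380297 roll 0.5017456061970336 tilt [ 0.0005  0.0006 -1.    ] pos [ 0.5671 -0.3758  0.1644] F [ 1.3476 -0.3902  0.5091] op 0.5498932008518821 t 19.2
```

View pics/g5.png

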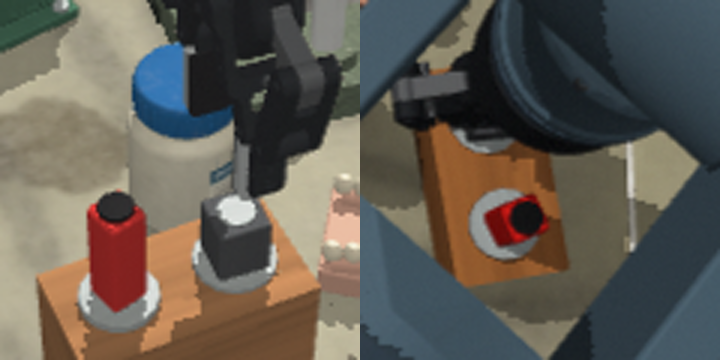

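The drift is upright and home, and the gripper is over the bolt with the jar clear. I'll descend and grip.

```bash
python3 -m pendant '[[0.2,0.1,1.5,0.3],[0.2,0.1,3,0.3],[0.2,0.1,4.5,0.3],[0.2,0.1,5.5,0.3],[0.2,0.1,6.2,0.3],[0.2,0.1,6.2,0.3],[0.2,0.1,6.2,0.3],[0.2,0.1,6.2,0.3]]' | grep -E "pos|force";  python3 -c "
from h import *
cmd([.5692,-.3767,.099],-85)"
```

```text
eef_pos: [0.5696, -0.3766, 0.1024]
wrist_force: [-0.1, 0.5, 0.0]
grasp_force: 0.0
shift [-0.0369  0.0105  0.342 ] yaw -84.88310533530458 roll 0.11689466469542253 tilt [ 0.0007  0.0007 -1.    ] pos [ 0.5696 -0.3766  0.1024] F [-0.1126  0.4774  0.0126] op 0.549401011788551 t 19.8667
```

```bash
python3 -m pendant '[[0,0,0.2,0],[0,0,0.2,0],[0,0,0.2,0],[0,0,0.2,0],[0,0,0.2,0],[0,0,0.2,0],[0,0,0.2,0],[0,0,0.2,0]]' 0;  python3 -m pendant '[[0,0,-1,0],[0,0,-2.5,0],[0,0,-5,0],[0,0,-7.5,0],[0,0,-10,0],[0,0,-11,0],[0,0,-11,0]]';python3 -c "
from h import *
cmd([.470,-.100,.21],-85)"
```

```text
time_s: 20.53
eef_pos: [0.5696, -0.3766, 0.1008]
eef_rot: [0.001, 0.999, 0.045, 0.001]
wrist_force: [0.2, 0.6, 5.4]
opening: 0.289
grasp_force: 59.6
time_s: 21.12
eef_pos: [0.5706, -0.3774, 0.2143]
eef_rot: [0.002, 0.999, 0.045, 0.002]
wrist_force: [-0.3, -0.2, -1.7]
opening: 0.289
grasp_force: 59.8
shift [ -7.5397 -28.5274   0.2585] yaw -84.87772942875529 roll 0.1222705712447123 tilt [ 0.0044  0.005  -1.    ] pos [ 0.5706 -0.3774  0.2143] F [-0.3012 -0.1694 -1.6999] op 0.2893658170396869 t 21.1167
```

```bash
python3 -m pendant '[[-7.55,-28.5,0,0],[-7.55,-28.5,0,0],[-7.55,-28.5,0,0],[-7.55,-28.5,0,0],[-7.55,-28.5,0,0],[-7.55,-28.5,0,0],[-7.55,-28.5,0,0],[-7.55,-28.5,0,0],[-7.55,-28.5,0,0],[-7.55,-28.5,2,0],[-7.55,-28.5,4,0],[-7.55,-28.5,5,0]]';  python3 -m pendant '[[0,0,0,0],[0,0,0,0],[0,0,0,0],[0,0,0,0]]';python3 - <<'E'
from h import *
s=imaging.camera('side');t=imaging.camera('top');cv2.imwrite('pics/g6.png',np.hstack([crop(s,200,130,300,230,3.6),crop(t,160,205,280,325,3)]))
cmd([.470,-.100,.136],-85)
p=ctrl.get_obs()["eef_pos"];f=lambda q:((q[0]-200)*3.6,(q[1]-130)*3.6)
for dz in(-.0708,-.0308,-.0268,.0032):print(dz,f(proj("side",p+[0,0,dz])))
print("hole",f(proj("side",[.470,-.0997,.064])))
E
```

```text
time_s: 22.12
eef_pos: [0.4676, -0.0995, 0.1573]
eef_rot: [-0.001, 0.999, 0.044, -0.001]
wrist_force: [-0.8, -0.2, -2.0]
opening: 0.29
grasp_force: 60.0
time_s: 22.45
eef_pos: [0.4694, -0.0998, 0.1608]
eef_rot: [0.0, 0.999, 0.044, 0.001]
wrist_force: [-0.0, -0.1, -1.3]
opening: 0.295
grasp_force: 60.0
shift [0.0698 0.0505 2.4811] yaw -84.8928852373115 roll 0.10711476268849651 tilt [ 0.0015  0.0009 -1.    ] pos [ 0.4692 -0.0995  0.1608] F [ 0.5944  1.2889 -1.6827] op 0.2932375047706237 t 22.55
-0.0708 (np.float64(164.79157524530393), np.float64(230.20455631973869))
-0.0308 (np.float64(155.4269950671252), np.float64(160.77163415392963))
-0.0268 (np.float64(154.45963867874474), np.float64(153.59924846839394))
0.0032 (np.float64(147.01523010889744), np.float64(98.40328335666918))
hole (np.float64(172.2674627233605), np.float64(273.13593267067165))
```

View pics/g6.png

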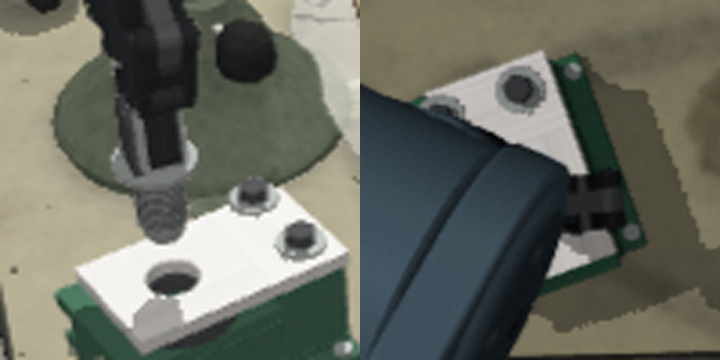

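The bolt hangs about upright over the hole, which is at (174,278) in the picture; the bolt tip is near (162,235). I'll insert it step by step, watching the forces.

```bash
python3 -m pendant '[[0.1,0.04,0.5,0],[0.1,0.04,1,0],[0.1,0.04,1.5,0],[0.1,0.04,2,0],[0.1,0.04,2.3,0],[0.1,0.04,2.5,0],[0.1,0.04,2.5,0],[0.1,0.04,2.5,0]]'| grep -E "pos|t_force"; for i in 1 2 3; do python3 -m pendant '[[0,0,0.1,0],[0,0,0.2,0],[0,0,0.2,0]]'| grep -E "pos|t_force"; done
```

```text
eef_pos: [0.4696, -0.0994, 0.1347]
wrist_force: [0.5, 0.4, -2.0]
eef_pos: [0.4696, -0.0994, 0.1329]
wrist_force: [-0.1, -0.1, -1.6]
eef_pos: [0.4695, -0.0993, 0.1307]
wrist_force: [0.5, 0.4, -1.7]
eef_pos: [0.4695, -0.0993, 0.1287]
wrist_force: [0.6, -0.3, -0.6]
```

```bash
python3 -m pendant '[[0.06,0.08,0,0],[0.06,0.08,0.1,0],[0.06,0.08,0.2,0],[0.06,0.08,0.2,0]]'| grep -E "pos|t_force"; for i in 1 2 3 ; do python3 -m pendant '[[0,0,0.1,0],[0,0,0.2,0],[0,0,0.2,0]]'| grep -E "pos|t_force"; done
```

```text
eef_pos: [0.4701, -0.1001, 0.1266]
wrist_force: [0.9, 0.7, -1.4]
eef_pos: [0.4701, -0.1001, 0.1246]
wrist_force: [-0.6, -0.3, -1.4]
eef_pos: [0.4701, -0.1001, 0.1226]
wrist_force: [-0.1, -0.7, -1.0]
eef_pos: [0.4702, -0.1001, 0.1206]
wrist_force: [0.1, -0.1, -1.6]
```

```bash
for i in 1 2 3 4 5 6; do python3 -m pendant '[[0,0,0.1,0],[0,0,0.2,0],[0,0,0.2,0]]'| grep -E "pos|t_force"; done
```

```text
eef_pos: [0.4701, -0.1001, 0.1186]
wrist_force: [0.6, -0.2, -1.6]
eef_pos: [0.4702, -0.1001, 0.1166]
wrist_force: [0.7, -0.4, -1.5]
eef_pos: [0.4701, -0.1001, 0.1146]
wrist_force: [-0.3, -0.3, -1.7]
eef_pos: [0.4701, -0.1001, 0.1126]
wrist_force: [-0.1, -0.3, -1.3]
eef_pos: [0.4701, -0.1001, 0.1106]
wrist_force: [-0.5, -0.3, -0.8]
eef_pos: [0.4701, -0.1001, 0.1087]
wrist_force: [-0.4, 0.1, -1.3]
```

Both holes are clear. Flange contact is expected near TCP z = 0.0948.

```bash
python3 -m pendant '[[0,0,0.2,0],[0,0,0.4,0],[0,0,0.6,0],[0,0,0.8,0],[0,0,1.0,0],[0,0,1.15,0],[0,0,1.15,0],[0,0,1.15,0]]'| grep -E "pos|t_force"; for i in 1 2 3 ; do python3 -m pendant '[[0,0,0.05,0],[0,0,0.05,0]]'| grep -E "pos|t_force"; done
```

```text
eef_pos: [0.4702, -0.1001, 0.0972]
wrist_force: [-0.4, 0.2, -1.1]
eef_pos: [0.4703, -0.1002, 0.0969]
wrist_force: [0.3, 0.7, -0.7]
eef_pos: [0.4703, -0.1001, 0.0964]
wrist_force: [0.3, -0.8, -1.6]
eef_pos: [0.4702, -0.1001, 0.0958]
wrist_force: [-0.1, -0.0, -2.6]
```

```bash
for i in 1 2 3 4; do python3 -m pendant '[[0,0,0.04,0],[0,0,0.04,0]]'| grep -E "pos|t_force"; done
```

```text
eef_pos: [0.4702, -0.1001, 0.0954]
wrist_force: [0.4, 0.5, -1.1]
eef_pos: [0.4702, -0.1001, 0.095]
wrist_force: [0.0, -0.4, -1.5]
eef_pos: [0.4703, -0.1001, 0.0947]
wrist_force: [0.1, 0.7, -1.9]
eef_pos: [0.4703, -0.1001, 0.0946]
wrist_force: [-2.0, 1.6, 3.6]
```

Contact at the expected height. I'll release and retreat.

```bash
python3 -m pendant '[[0,0,0,0],[0,0,0,0],[0,0,0,0],[0,0,0,0],[0,0,0,0],[0,0,-1,0],[0,0,-3,0],[0,0,-6,0],[0,0,-9,0],[0,0,-12,0],[0,0,-14,0],[0,0,-14,0]]' 0.55; python3 -m pendant '[[-12,-25,-3,0],[-12,-25,-3,0],[-12,-25,-3,0],[-12,-25,-3,0],[-12,-25,-3,0],[-12,-25,-3,0],[-12,-25,-3,0],[-12,-25,-3,0],[-12,-25,-3,0],[-12,-25,-3,0],[-12,-25,-3,0]]'
python3 - <<'E'
from h import *
s=imaging.camera('side');t=imaging.camera('top')
cv2.imwrite('pics/f.png',np.vstack([np.hstack([crop(s,210,170,300,260,3.3),crop(t,170,220,260,310,3.3)]),np.hstack([crop(s,285,285,375,375,3.3),crop(t,360,185,450,275,3.3)])]))
E
```

```text
time_s: 29.38
eef_pos: [0.4728, -0.1013, 0.2402]
eef_rot: [0.002, 0.999, 0.045, 0.004]
wrist_force: [0.3, -1.0, 0.2]
opening: 0.556
grasp_force: 0.0
time_s: 30.3
eef_pos: [0.3289, 0.1374, 0.2641]
eef_rot: [0.0, 0.999, 0.044, -0.0]
wrist_force: [0.4, 1.4, -0.5]
opening: 0.549
grasp_force: 0.0
```

View pics/f.png

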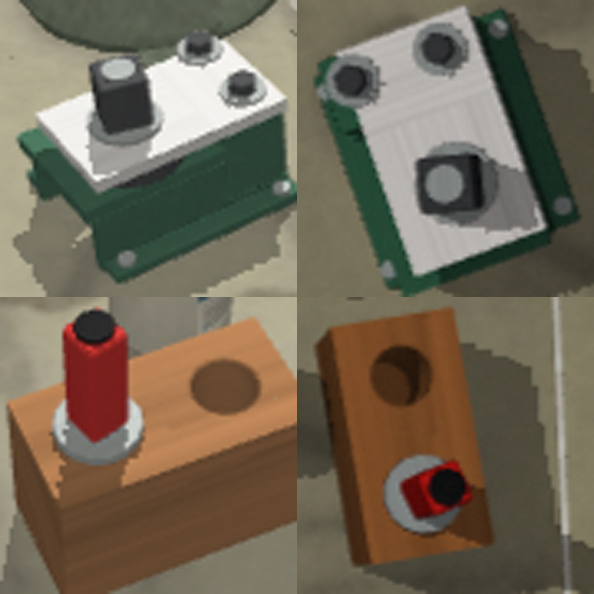

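The bolt's flange lies flat on the plate at (125,120), and the drift is upright and home in the stand at (97,430). I'll hand in.

```bash
python3 -m pendant '[[0,0,0,0],[0,0,0,0]]' | head -1; python3 -c "
from bench import workorder
print(workorder.hand_in())"
```

```text
time_s: 30.57
the job is handed in; nothing more can be done
None
```

I handed the job in at about 31 s: the holes are in line, the drift is home upright in the stand, and the bolt is through both holes with its flange flat on the plate. The highest upward force I read was about 13 N, as the collar seated, and I did not touch the models or the jar.

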